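# Turn a notched blank to the stop on the drilling jig and clamp it

## Robot

A 6-joint arm with a two-finger parallel gripper is mounted at the origin on the work surface. World frame = base frame: x ahead of the robot, y to its left, z up, the work surface at z = 0. Lengths are in mm, angles in degrees, forces in N, time in s.
With the tool pointing down it reaches from about 300 to 850 mm from the base axis. Payload 4.2 kg.
Tool frame: the origin (TCP) lies at the very end of the fingers, on their centre line; the grasp point (between the pads) lies 19 mm behind it; z points along the fingers, y is the line along which they close (so a half turn about z gives the same grasp; the last joint's range is limited). The gripper opens to 91 mm and grips with 3 to 60 N. Pads are 32 mm wide; open, the fingers measure 118 mm over their backs; the gripper's body (76 mm by 178 mm) begins 60 mm behind the grasp point.
Start: joints at [63.14, 18.312, 89.639, -0, 72.044, -1.146], TCP at [249.488, 518.072, 213.976] pointing down, gripper open.
Joint ranges: [-177.97, 177.97], [-48.28, 115.42], [12.27, 149.76], [-77.06, 257.06], [2.81, 150.46], [-146.56, 146.56]. Speed limits (degrees/s): [147.25, 147.25, 180, 180, 180, 180].

## Interface

Orientations are given as [roll, pitch, yaw] about the fixed x, y, z axes, in that order (R = Rz(yaw) Ry(pitch) Rx(roll)).
In Python, from workcell import * gives the robot as it stands.
- The arm moves only by the tool move_arm, never from a script. Its argument "motion" is a list of rows, each a list of 3 entries, a list of its own where there are three numbers: the finger opening in mm, from 0 to 91.2, then the shift along the world's x, y, z in units of 25 mm (1.0 is 25 mm), then the turn, a rotation vector about the world's x, y, z in units of 4 degrees (1.0 is 4 degrees). In form: [[grip, [x, y, z], [ax, ay, az]], ...]. A call has 1 to 20 rows; each row shifts and turns the commanded pose from where the row before left it; what a row does not reach is not made up. A row lasts 1/12 s, in which the tool goes at most 41.7 mm and 7.16 degrees, less where a joint would pass 70% of its speed; a pose out of reach is approached as far as the arm can. A call with a number of a shift or a turn outside -1 to 1 is refused whole. A call with a gripper value outside its range is refused whole. The fingers move at their own pace and stop on an object; "grip_force" is the grip in N (left out, the last holds). Time passes only in rows, so rows that do not move let the fingers close. It gives the time, the measured TCP pose, the force, the opening and the grip force at its end, in the units of the state.
- state(): the state, without advancing time (a new reading comes with each control period).
- grab_frame(name): name is "scene" or "side" or "wrist"; returns the picture (480x640x3 uint8, blue, green, red); there is no depth.
- camera_info(name): a dict with "fx", "fy", "cx", "cy" (pixels), "rvec" (rotation vector, rad) and "tvec" (3), from world to camera coordinates, as OpenCV has them. Camera axes: x right, y down, z forward; pixel columns grow to the right and rows downward; lengths in mm; the calibration is good to about 2 mm. A picture is of the moment at which its call begins: read the wrist's pose just before it. camera_info takes no time and is no camera call; for the wrist camera it gives the pose at the moment of the call.
- job_done(): hands the job in; it is judged then, once.
The state is a dict: "time_s": time; "qpos": joint angles; "qvel": joint speeds; "effort": joint torques, N m; "ee_pos": TCP position; "ee_rot": TCP orientation; "force": force on the tool from outside, world axes, zero at the start; "torque": the same for the moment, N m; "gripper_width": finger opening in mm; "gripper_force": force on a finger pad.
Only numpy, scipy, OpenCV 4.12 (cv2) and the standard library are available. Lean on these libraries where they do the work, as an engineer would, in place of code of your own. Each camera call takes 0.05 s, during which the arm holds its last target. There are 200 camera calls.

## Task

The notched hardwood blank lies askew on the drilling jig with its notched corner on the steel peg. Push near its opposite corner to turn it on the peg, flat on the board and with the notch kept on the peg, past the stiff spring catch until it comes to bear against the adjustable stop and has pushed the stop's little brass plunger home; the stop is set differently every time, so feel for it and do not ram it. Then swing the two clamp arms down one after the other, without slamming them, until each bears on the blank; leave the other things on the bench undisturbed.

Things in the scene. Friction and masses are not known exactly. Their poses are not given: they have to be found in the camera images.
- jig: Drilling jig, fixed: plywood board spanning x -60..190, y -110..150 mm in its axes, top at z 12 mm. Origin on the axis of its steel peg at bench level, z up. Peg 11 mm in diameter, up to z 40 mm. An aluminium rail (x -40..-20, y 12..88, z 12..32 mm) carries two hinged clamp arms; beyond it stands the steel stop, and across the board the spring catch.
- blank: Dark hardwood blank, loose, 0.15 to 0.33 kg. Origin: underside, middle of its notch, where the peg stands. Its axes: x -4..116, y -21..109, z 0..20 mm; notch 14 mm wide (y -7..7) from x -4 to 6 mm; corner (116, 109), rounded 10 mm, must pass the roller. Start: turned clockwise (yaw -22 to -38 degrees) from the jig's axes. Home: edge x = -4 on the stop, yaw +1.5 to +9 degrees.
- peg (a point): Point on the peg axis at the height of the board's top, (0, 0, 12) mm in the jig's axes.
- catch (a joint): Travel (m) of the roller away from the peg: 0 sprung out, at most 0.007. It resists the blank's corner from about 8 degrees before the blank is parallel to the jig; passing it slowly takes roughly 7 to 15 N at point push. It is back at 0 once the blank is about parallel, 1.5 to 9 degrees before it meets the stop; damped, so it springs back slowly.
- clamp_r (a joint): Angle (rad) of the clamp arm at jig y 28 mm: 0 upright, about 1.57 lying over the blank towards jig +x, pad on the blank. Hinge parallel to jig y at jig x -30, z 41 mm. Steel arm 75 mm long from the hinge, 14 wide (y), 12 thick; rubber pad 50 mm from the hinge on the underside. Stiff: about 2 N at the tip moves it, it stays where left. Starts at -0.25 to 0.2.
- clamp_l (a joint): The same kind of clamp arm at jig y 72 mm.
- clamp_r_tip (a point): Middle of the free end of the arm at jig y 28 mm, 75 mm from its hinge.
- clamp_l_tip (a point): Middle of the free end of the arm at jig y 72 mm, 75 mm from its hinge.
- gouge: Bystander, not to be disturbed: turning gouge, light wooden handle, about 370 mm long, lying. Origin under its middle.
- skew: Bystander, not to be disturbed: skew chisel, black handle, about 350 mm long, lying. Origin under its middle.
- goblet: Bystander, not to be disturbed: small turned wooden goblet, 56 mm wide, 100 mm tall. Origin under its middle.
- tin: Bystander, not to be disturbed: flat steel wax tin, 52 mm wide, 26 mm tall, standing beside the jig board. Origin under its middle.
- sanding_block: Bystander, not to be disturbed: cork sanding block 45 x 30 x 25 mm on the jig board. Origin under its middle.
- oil: Bystander, not to be disturbed: amber oil bottle, 50 mm wide, 110 mm tall. Origin under its middle.
- chuck_key: Bystander, not to be disturbed: steel T-shaped chuck key, lying. Origin under its middle.
- plunger (a joint): How far (m) the stop's brass plunger is pushed in: 0 out, 0.004 flush with the stop's steel face, where the blank stops hard; very light spring. It points to jig +x at jig y 100, z 24 mm; the face (y 96..104, z 12..34 mm) looks to jig +x and stands somewhere between jig x -7 and -19 mm, different every time and not reported: find it by touch or by this reading.
- roller (a point): Axis of the catch's steel roller, mid-height, 159 mm from the peg axis in the direction 38.4 degrees from jig x towards y. Roller 16 mm in diameter, z 13..31 mm; it yields straight away from the peg. Its grey housing, 22 mm wide, up to z 34 mm, stands behind it, 172 to 197 mm from the peg axis.
- push (a point): Good place to push: on the blank's edge x = 116 mm at y 55, z 10 mm in its axes; a finger here follows the arc about the peg and clears the catch. Once the blank bears on the stop push straight along jig -x: dragging on along the arc rubs the blank past the stop and pulls the notch off the peg; a push on the same edge nearer the peg (y 20) brings it back.
Not all that is in view belongs to the job. Leave any green, pink or red look-alike of the blank alone.

How it is judged (in metres and radians):
On the way, in this order (a step that is already met when the one before it is completed fails the run):
1. the blank is turned home: plunger pushed in by the blank, notch on the peg, catch sprung back, both arms still up (value of joint plunger above 0.0025 m and value of joint catch below 0.0015 m and angle between the x axis of blank and the x axis of jig, either way round below 0.2 rad and x of blank in the frame of jig between -0.002 and 0.002 m and y of blank in the frame of jig between -0.004 and 0.004 m and angle between blank's own z axis and vertical below 0.05 rad and value of joint each of clamp_r, clamp_l below 0.8 rad), for 0.2 s.
2. one clamp arm is down, the other still up (((value of joint clamp_r above 1.52 rad and value of joint clamp_l below 0.8 rad) or (value of joint clamp_l above 1.52 rad and value of joint clamp_r below 0.8 rad))), for 0.2 s.
3. both clamp arms are down (value of joint each of clamp_r, clamp_l above 1.52 rad), for 0.2 s.
At the end, for the whole second after the job is handed in: Blank at rest, flat, bearing on the stop: plunger in over 2.5 of its 4 mm, blank origin within 2 mm (jig x) and 4 mm (jig y) of the peg axis, axes within 0.2 rad of the jig's; catch sprung back (under 1.5 mm); both clamp arms down past 1.52 rad (all of step 3 and value of joint plunger above 0.0025 m and value of joint catch below 0.0015 m and angle between the x axis of blank and the x axis of jig, either way round below 0.2 rad and x of blank in the frame of jig between -0.002 and 0.002 m and y of blank in the frame of jig between -0.004 and 0.004 m and angle between blank's own z axis and vertical below 0.05 rad and linear speed of blank below 0.01 m/s); the robot touches nothing.
It fails at once if the blank is rammed (pushed with more than 40 N) (contact force between the arm and blank above 40 N).
It fails at once if a clamp arm is slammed (pushed with more than 50 N) (contact force between the arm and clamp_r above 50 N or contact force between the arm and clamp_l above 50 N).
It fails at once if the blank is tipped or lifted (angle between blank's own z axis and vertical above 0.12 rad or z of blank in the frame of jig above 0.022 m).
It fails at once if the notch comes off the peg (horizontal distance between blank and peg above 0.01 m).
It fails at once if a bystander is disturbed (moved more than 25 mm) (distance of any of gouge, skew, goblet, tin, sanding_block, oil, chuck_key from where it was at the start of the episode above 0.025 m).
It also fails if it takes over 69 s, if anything falls off the work surface, if the arm or the gripper's body presses on something with over 40 N, if the wrist force passes 120 N, or if a joint passes its speed limit or range.

## Working session

There is one attempt and no reset: what is moved stays moved. The work goes in short steps, Python scripts to look and compute and a tool call to move; the robot and the scene stay as the last step left them, time stands still between calls to the robot, and variables do not carry over. Pictures are saved under pics/ and viewed, at most 10 in all, crops included, and the job is handed in when it is done.

Besides the shell and the picture viewer there is one more tool, called as name(argument=value, ...), one argument or row to a line, values as JSON. move_arm: Moves the arm, as the interface text tells. Shifts and turns lie within -1 to 1; 1 stands for 25 mm of shift or 4 degrees of turn. Its arguments: {"type":"object","properties":{"motion":{"type":"array","items":{"type":"array"}},"grip_force":{"type":"number"}},"required":["motion"]}

```bash
ls; mkdir -p pics; python3 - <<'E'
from workcell import *
import cv2
for n in ("scene","side"):
    cv2.imwrite(f"pics/{n}0.png",grab_frame(n)); print(n,camera_info(n))
print(state())
E
```

```text
pics
scene {'fx': 467.6100208749245, 'fy': 467.6100208749245, 'cx': 314.8630116563469, 'cy': 246.53708797313539, 'rvec': array([ 1.51384489,  2.00029761, -0.84973496]), 'tvec': array([ 200.46105997, -224.00153832, 1377.07614961])}
side {'fx': 454.8163319358345, 'fy': 454.8163319358345, 'cx': 321.1478759060699, 'cy': 235.07083119109345, 'rvec': array([ 2.09576592, -0.15440691,  0.12376899]), 'tvec': array([-502.00657521,   93.46384177, 1037.30908917])}
{'time_s': 0.1, 'qpos': array([ 6.31387797e+01,  1.83481262e+01,  8.96957934e+01, -1.38748881e-03,
        7.20441753e+01, -1.14474996e+00]), 'qvel': array([ 0.035103  , -0.10247954, -0.17336137, -0.04740896,  0.03774999,
        0.02481355]), 'effort': array([ 1.06251449e-03, -4.13334131e+01, -2.32510060e+01,  7.31025031e-02,
        4.22676257e-02, -7.37178357e-05]), 'ee_pos': array([249.30772235, 517.67268677, 213.22741399]), 'ee_rot': array([-1.79911896e+02, -4.41000279e-04,  1.54283958e+02]), 'force': array([ 0.39504491,  0.42753967, -1.03764484]), 'torque': array([ 0.04025688, -0.01276751, -0.00763145]), 'gripper_force': 0.0, 'gripper_width': 91.38257301118647}
```

View pics/scene0.png

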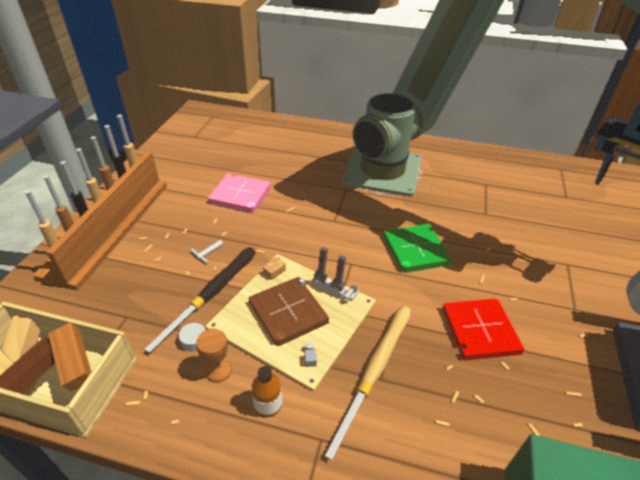

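View pics/side0.png

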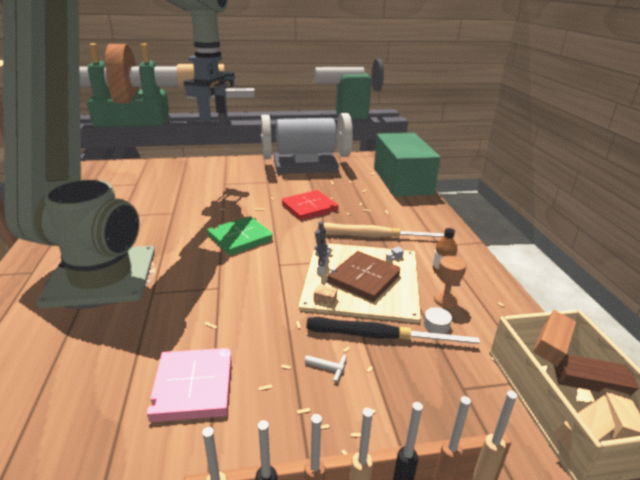

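The real blank is the dark brown one at scene (288,309), side (365,275). The look-alikes are pink (240,192), green (417,247) and red (483,328). Also dark brown are the offcuts in the box at (40,380). I choose the one on the plywood board. The clamp arms are at (322,262) and (340,272), the catch housing at (310,353), the goblet at (213,355) and the oil bottle at (267,390).

```bash
cat > h.py <<'E'
from workcell import *
import numpy as np, cv2
def cam(n):
    c=camera_info(n); R=cv2.Rodrigues(np.array(c["rvec"]))[0]; return c,R,np.array(c["tvec"])
def ray(c3,p,z):
    c,R,t=c3; d=R.T@np.array([(p[0]-c["cx"])/c["fx"],(p[1]-c["cy"])/c["fy"],1]); o=-R.T@t
    return o+d*(z-o[2])/d[2]
def proj(c3,P):
    c,R,t=c3; q=R@np.array(P,float)+t; return np.array([c["fx"]*q[0]/q[2]+c["cx"],c["fy"]*q[1]/q[2]+c["cy"]])
def quad(m):
    c=max(cv2.findContours(m,cv2.RETR_EXTERNAL,cv2.CHAIN_APPROX_NONE)[0],key=cv2.contourArea)
    h=cv2.convexHull(c)
    return cv2.approxPolyN(h,4,ensure_convex=True).reshape(-1,2), cv2.contourArea(c)
E
python3 - <<'E'
from h import *
for n,box in (("scene",(195,240,390,395)),("side",(290,240,430,330))):
    im=cv2.imread(f"pics/{n}0.png"); c3=cam(n); x0,y0,x1,y1=box
    roi=np.zeros(im.shape[:2],np.uint8); roi[y0:y1,x0:x1]=255
    h=cv2.cvtColor(im,cv2.COLOR_BGR2HSV)
    mb=cv2.inRange(h,(18,40,150),(35,190,255))&roi
    mk=cv2.inRange(im,(0,0,0),(60,75,115))&cv2.inRange(h,(0,90,20),(15,255,125))&roi
    mk=cv2.morphologyEx(mk,cv2.MORPH_OPEN,np.ones((5,5)))
    vis=im.copy()
    for name,m,z in (("board",cv2.morphologyEx(mb,cv2.MORPH_OPEN,np.ones((3,3))),12),("blank",mk,32)):
        q,a=quad(m); print(n,name,a,q.tolist())
        P=np.array([ray(c3,p,z) for p in q]); print(P[:,:2].round(1).tolist(),"sides",np.linalg.norm(P-np.roll(P,-1,0),axis=1).round(1))
        cv2.polylines(vis,[q.astype(np.int32)],True,(255,0,255),1)
    cv2.imwrite(f"pics/{n}_v.png",cv2.resize(vis[y0-15:y1+15,x0-15:x1+15],None,fx=3,fy=3))
c3=cam("scene")
for k,p,z in (("goblet",(220,373),0),("oil",(267,408),0),("cork",(273,270),24),("tin",(192,337),20)): print(k,ray(c3,p,z).round())
E
```

```text
scene board 7393.0 [[377, 299], [315, 391], [204, 326], [277, 253]]
[[502.9, 69.1], [747.8, -1.2], [670.2, -255.4], [428.6, -182.2]] sides [254.8 265.9 252.5 262.1]
scene blank 128.0 [[218, 358], [209, 374], [204, 374], [201, 351]]
[[743.2, -189.6], [778.6, -191.4], [781.1, -200.0], [737.8, -226.5]] sides [35.4  9.  50.7 37.3]
side board 178.0 [[351, 245], [352, 254], [335, 267], [341, 245]]
[[592.9, 44.8], [586.1, 2.9], [533.8, -47.8], [567.5, 47.9]] sides [ 42.5  72.8 101.4  25.6]
side blank 228.0 [[372, 294], [372, 301], [331, 284], [331, 277]]
[[585.9, -184.7], [579.9, -207.4], [506.8, -139.2], [511.4, -113.8]] sides [ 23.5  99.9  25.8 102.8]
goblet [ 754. -185.    0.]
oil [797. -76.   0.]
cork [ 494. -169.   24.]
tin [ 706. -263.   20.]
```

move_arm(
  motion=[
    [0,[0.55,-1,0.2],[0,0,0]],
    [0,[0.55,-1,0.2],[0,0,0]],
    [0,[0.55,-1,0.2],[0,0,0]],
    [0,[0.55,-1,0.2],[0,0,0]],
    [0,[0.55,-1,0.2],[0,0,0]],
    [0,[0.55,-1,0.2],[0,0,0]],
    [0,[0.55,-1,0.2],[0,0,0]],
    [0,[0.55,-1,0.2],[0,0,0]],
    [0,[0.55,-1,0.2],[0,0,0]],
    [0,[0.55,-1,0.2],[0,0,0]],
    [0,[0.55,-1,0.2],[0,0,0]],
    [0,[0.55,-1,0.2],[0,0,0]],
    [0,[0.55,-1,0.2],[0,0,0]],
    [0,[0.55,-1,0.2],[0,0,0]],
    [0,[0.55,-1,0.2],[0,0,0]],
    [0,[0.55,-1,0.2],[0,0,0]],
    [0,[0.55,-1,0.2],[0,0,0]],
    [0,[0.55,-1,0.2],[0,0,0]],
    [0,[0.55,-1,0.2],[0,0,0]],
    [0,[0.55,-1,0.2],[0,0,0]],
  ],
)

```text
time_s: 1.77
ee_pos: [524.7, 16.7, 313.8]
ee_rot: [-180.0, -0.0, 154.3]
force: [0.6, 1.5, 1.0]
gripper_width: 0.5
gripper_force: 0.0
```

move_arm(
  motion=[
    [0,[0.6,-1,0.4],[0,0,0]],
    [0,[0.6,-1,0.4],[0,0,0]],
    [0,[0.6,-1,0.4],[0,0,0]],
    [0,[0.6,-1,0.4],[0,0,0]],
    [0,[0,0,0],[0,0,0]],
    [0,[0,0,0],[0,0,0]],
  ],
)

```text
time_s: 2.27
ee_pos: [584.9, -83.0, 353.3]
ee_rot: [180.0, -0.1, 154.2]
force: [-0.4, -0.1, -0.1]
gripper_width: 0.4
gripper_force: 0.0
```

```bash
python3 - <<'E'
from h import *
s=state(); print(s["time_s"],s["ee_pos"],s["ee_rot"],s["qpos"],s["force"])
c3=cam("wrist"); im=grab_frame("wrist"); cv2.imwrite("pics/w1.png",im)
np.savez("w1.npz",R=c3[1],t=c3[2],**{k:c3[0][k] for k in("fx","fy","cx","cy")})
for p in((0,0),(640,0),(640,480),(0,480)): print(ray(c3,p,12).round())
E
```

```text
2.2667 [584.8783483  -82.99548522 353.26950287] [ 1.79995098e+02 -6.36565912e-02  1.54160318e+02] [-9.20495557e+00  1.70544538e+01  7.18393884e+01  2.29248550e-02
  9.11657469e+01 -7.33648168e+01] [-0.35223985 -0.07775657 -0.05121724]
[ 172. -341.   12.]
[534. 404.  12.]
[1308.  223.   12.]
[ 795. -836.   12.]
```

View pics/w1.png

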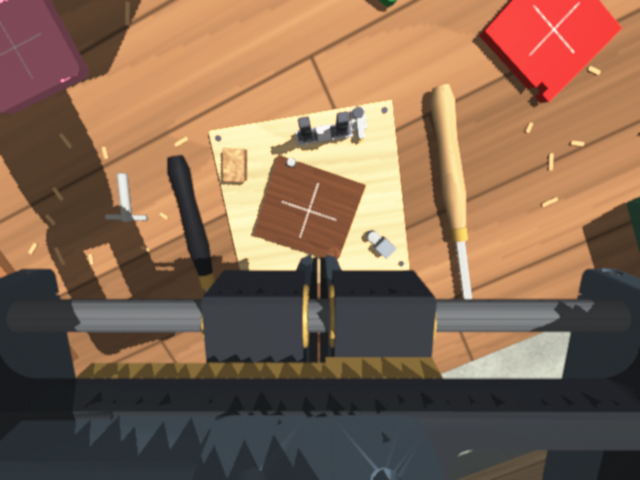

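Wrist view: peg top at (291,161), board corners at (209,132), (391,101) and (409,268), blank corners at (277,160), (365,184), (252,235) and about (335,260). The roller is at (371,236), the housing at (384,245), and the stop at (358,120). The cork block is at (234,166).

```bash
python3 - <<'E'
from h import *
d=np.load("w1.npz"); c3=({k:float(d[k]) for k in("fx","fy","cx","cy")},d["R"],d["t"])
im=cv2.imread("pics/w1.png"); hs=cv2.cvtColor(im,cv2.COLOR_BGR2HSV)
def line(pts):
    vx,vy,x,y=cv2.fitLine(np.float32(pts),cv2.DIST_HUBER,0,.01,.01).ravel(); return vx,vy,x,y
# blank mask
roi=np.zeros(im.shape[:2],np.uint8); roi[145:266,245:372]=255
m=cv2.inRange(hs,(0,60,20),(14,255,130))&roi
m=cv2.morphologyEx(m,cv2.MORPH_CLOSE,np.ones((7,7)));m=cv2.morphologyEx(m,cv2.MORPH_OPEN,np.ones((7,7)))
q,a=quad(m); print("blank",q.tolist(),a)
P=np.array([ray(c3,p,32)[:2] for p in q]); print(P.round(1).tolist(),np.linalg.norm(P-np.roll(P,-1,0),axis=1).round(1))
for i in range(4):
    e=P[(i+1)%4]-P[i]; print("edge dir",np.degrees(np.arctan2(e[1],e[0])).round(1))
# board
rb=np.zeros_like(roi); rb[95:270,200:412]=255
b=cv2.inRange(hs,(18,40,140),(35,200,255))&rb
b=cv2.morphologyEx(b,cv2.MORPH_OPEN,np.ones((3,3)))
c=max(cv2.findContours(b,cv2.RETR_EXTERNAL,cv2.CHAIN_APPROX_NONE)[0],key=cv2.contourArea).reshape(-1,2)
cors=np.array([[209,132],[391,101],[409,268],[243,268]],float)
for A,B in((0,1),(1,2),(0,3)):
    u=(cors[B]-cors[A]);L=np.linalg.norm(u);u/=L;r=c-cors[A];s=r@u;dn=r@np.array([-u[1],u[0]])
    p=c[(abs(dn)<5)&(s>8)&(s<L-12)]
    W=np.array([ray(c3,x,12)[:2] for x in p]); vx,vy,x,y=line(W); print("boardedge",len(p),np.degrees(np.arctan2(vy,vx)).round(2),x,y)
for n,p,z in(("peg",(291,161),40),("cornerTL",(209,132),12),("cornerTR",(391,101),12),("roller",(371,236),31),("cork",(234,160),37)): print(n,ray(c3,p,z).round(1))
# peg refine: bright grey
s=im[150:172,280:302].astype(int); g=(s.max(2)-s.min(2)<40)&(s.min(2)>120); yy,xx=np.nonzero(g); print("pegpix",xx.mean()+280,yy.mean()+150,len(xx),ray(c3,(xx.mean()+280,yy.mean()+150),40).round(1))
# two-view check: peg position in scene image
cs=cam("scene"); print(proj(cs,ray(c3,(291,161),40)))
vis=im.copy(); cv2.polylines(vis,[q.astype(np.int32)],True,(255,0,255),1); cv2.circle(vis,(291,161),4,(0,255,0),1)
sc=cv2.imread("pics/scene0.png")[240:400,195:395]
cv2.imwrite("pics/v1.png",np.hstack([cv2.resize(vis[90:280,195:420],(450,380)),cv2.resize(sc,(350,280)).copy() if 0 else cv2.copyMakeBorder(cv2.resize(sc,(350,280)),0,100,0,0,0)]))
E
```

```text
blank [[321, 238], [310, 253], [251, 234], [260, 216]] 983.5
[[634.7, -103.3], [648.1, -127.8], [584.9, -192.2], [567.2, -167.9]] [27.9 90.3 30.1 93.4]
edge dir -61.2
edge dir -134.5
edge dir 126.0
edge dir 43.7
boardedge 25 76.19 495.43732 37.16986
boardedge 148 -16.71 616.0363 33.47012Traceback (most recent call last):
  File "<stdin>", line 23, in <module>
  File "<stdin>", line 5, in line
cv2.error: OpenCV(4.12.0) /io/opencv/modules/imgproc/src/linefit.cpp:618: error: (-215:Assertion failed) npoints2 >= 0 || npoints3 >= 0 in function 'fitLine'
```

```bash
python3 - <<'E'
from h import *
d=np.load("w1.npz"); c3=({k:float(d[k]) for k in("fx","fy","cx","cy")},d["R"],d["t"])
im=cv2.imread("pics/w1.png"); hs=cv2.cvtColor(im,cv2.COLOR_BGR2HSV)
for p in((320,190),(290,190),(330,225),(270,225),(385,190),(240,210)): print(p,im[p[1],p[0]],hs[p[1],p[0]])
g=im[:,:,1]  # green channel separates dark wood from ply
b=cv2.GaussianBlur(g,(3,3),0)
def edge(A,B,sgn_half=7):
    A,B=np.array(A,float),np.array(B,float);u=(B-A);L=np.linalg.norm(u);u/=L;n=np.array([-u[1],u[0]]);out=[]
    t=np.arange(-sgn_half,sgn_half+.01,.5)
    for s in np.arange(.15*L,.85*L,2):
        P=(A+s*u)[None]+t[:,None]*n
        v=cv2.remap(b.astype(np.float32),P[:,0:1].astype(np.float32),P[:,1:].astype(np.float32),cv2.INTER_LINEAR).ravel()
        gr=abs(np.gradient(v)); k=gr.argmax()
        if gr[k]>6: out.append(P[k])
    return np.array(out)
def fit(A,B,z):
    e=edge(A,B);W=np.float32([ray(c3,x,z)[:2] for x in e]);vx,vy,x,y=cv2.fitLine(W,cv2.DIST_HUBER,0,.01,.01).ravel()
    return np.array([vx,vy]),np.array([x,y]),len(e)
def X(l,m): 
    s=np.linalg.solve(np.c_[l[0],-m[0]],m[1]-l[1]); return l[1]+s[0]*l[0]
an=lambda l:np.degrees(np.arctan2(l[0][1],l[0][0])).round(2)
a=fit((277,158),(365,184),32);bb=fit((365,184),(335,260),32);cc=fit((335,260),(252,235),32);dd=fit((252,235),(277,158),32)
for n,l in zip("abcd",(a,bb,cc,dd)): print(n,an(l),l[2])
C=[X(dd,a),X(a,bb),X(bb,cc),X(cc,dd)]; print("blank corners",np.round(C,1).tolist(),[np.linalg.norm(C[i]-C[(i+1)%4]).round(1) for i in range(4)])
t1=fit((209,132),(391,101),12);t2=fit((391,101),(409,268),12);t3=fit((209,132),(235,255),12)
print("board",an(t1),an(t2),an(t3),t1[2],t2[2],t3[2]); D=[X(t3,t1),X(t1,t2)];print(np.round(D,1).tolist(),np.linalg.norm(D[0]-D[1]))
for n,p,z in(("peg",(291,161),40),("roller",(371,236),31),("cork",(234,160),37)): print(n,ray(c3,p,z).round(1))
cs=cam("scene"); print(proj(cs,ray(c3,(291,161),40)))
vis=im.copy()
cam_c,R,t=c3
for P,z in [(p,32) for p in C]+[(p,12) for p in D]: cv2.circle(vis,tuple(int(v) for v in proj(c3,[*P,z]).round()),2,(255,0,255),-1)
cv2.circle(vis,(291,161),4,(0,255,0),1)
sc=cv2.imread("pics/scene0.png")[240:400,195:395]
cv2.imwrite("pics/v1.png",np.hstack([cv2.resize(vis[90:280,195:420],(450,380)),cv2.copyMakeBorder(cv2.resize(sc,(350,280)),0,100,0,0,0)]))
E
```

```text
(320, 190) [ 55  81 130] [ 10 147 130]
(290, 190) [ 59  89 142] [ 11 149 142]
(330, 225) [ 56  83 132] [ 11 147 132]
(270, 225) [ 59  85 136] [ 10 144 136]
(385, 190) [182 241 252] [ 25  71 252]
(240, 210) [195 247 254] [ 26  59 254]
a 45.4 33
b -44.6 29
c 43.5 30
d -44.11 29
blank corners [[498.6000061035156, -108.19999694824219], [592.2000122070312, -13.300000190734863], [681.2999877929688, -101.19999694824219], [585.2999877929688, -192.3000030517578]] [np.float32(133.3), np.float32(125.1), np.float32(132.3), np.float32(120.7)]
board 72.26 -16.51 -17.54 65 59 45
[[428.5, -178.3000030517578], [506.8999938964844, 66.80000305175781]] 257.33514
peg [518.  -92.3  40. ]
roller [664.  -36.5  31. ]
cork [ 482.8 -161.9   37. ]
[302.7552407  279.72752564]
```

View pics/v1.png

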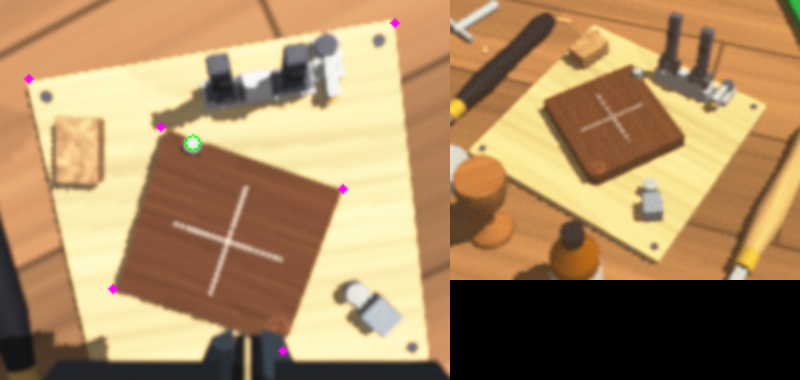

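Two-view check passes: the peg cast from the wrist view projects to scene (302.8,279.7), and it is seen at about (302,281). That gives peg ≈ (518.3,-92.3), jig yaw ≈ -17.3° and blank yaw ≈ -44.8° (-27.5° to the jig). The blank's sides measure 133/121 against 130/120 nominal. Next I go to the standoff beside the push edge.

move_arm(
  motion=[
    [0,[0.61,-0.59,-0.4],[0,0,-0.95]],
    [0,[0.61,-0.59,-0.4],[0,0,-0.95]],
    [0,[0.61,-0.59,-0.4],[0,0,-0.95]],
    [0,[0.61,-0.59,-0.4],[0,0,-0.95]],
    [0,[0.61,-0.59,-0.4],[0,0,-0.95]],
    [0,[0,0,-1],[0,0,0]],
    [0,[0,0,-1],[0,0,0]],
    [0,[0,0,-1],[0,0,0]],
    [0,[0,0,-1],[0,0,0]],
    [0,[0,0,-1],[0,0,0]],
    [0,[0,0,-1],[0,0,0]],
    [0,[0,0,-1],[0,0,0]],
    [0,[0,0,-1],[0,0,0]],
    [0,[0,0,-1],[0,0,0]],
    [0,[0,0,-0.5],[0,0,0]],
    [0,[0,0,0],[0,0,0]],
  ],
)

```text
time_s: 3.65
ee_pos: [657.9, -153.8, 63.0]
ee_rot: [-179.8, -0.4, 135.4]
force: [0.5, -0.0, -0.6]
gripper_width: 0.6
gripper_force: 0.0
```

```bash
python3 - <<'E'
from h import *
c=cam("wrist");im=grab_frame("wrist");cv2.imwrite("pics/w2.png",im)
a=grab_frame("side")[200:340,260:500]; b=grab_frame("scene")[230:430,190:400]
cv2.imwrite("pics/w2c.png",np.hstack([cv2.resize(a,(400,233)),cv2.resize(b,(245,233))]))
s=state();print(s["ee_pos"],s["ee_rot"],s["force"])
E
```

```text
[ 661.6288969  -155.36645401   68.04219905] [1.79919516e+02 1.16838909e-01 1.35317942e+02] [0.283461   0.52299336 1.15001386]
```

View pics/w2c.png

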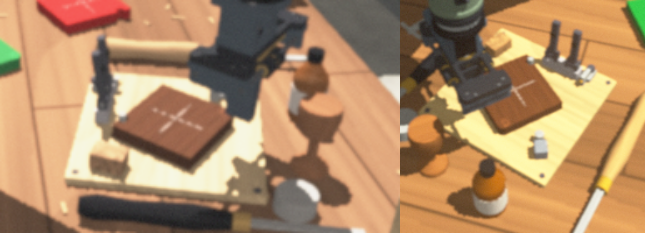

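The crop shows the closed fingers clear of the blank's push edge, and the goblet and oil bottle clear of the gripper. Going down to z of about 22.

move_arm(
  motion=[
    [0,[0,0,-0.6],[0,0,0]],
    [0,[0,0,-0.5],[0,0,0]],
    [0,[0,0,-0.4],[0,0,0]],
    [0,[0,0,-0.25],[0,0,0]],
    [0,[0,0,0],[0,0,0]],
    [0,[0,0,0],[0,0,0]],
    [0,[0,0,0],[0,0,0]],
  ],
)

```text
time_s: 4.38
ee_pos: [661.2, -155.8, 23.3]
ee_rot: [180.0, 0.1, 135.3]
force: [0.6, -0.2, -0.6]
gripper_width: 0.6
gripper_force: 0.0
```

move_arm(
  motion=[
    [0,[-0.06,0.06,0],[0,0,0]],
    [0,[-0.06,0.06,0],[0,0,0]],
    [0,[-0.06,0.06,0],[0,0,0]],
    [0,[-0.06,0.06,0],[0,0,0]],
    [0,[-0.06,0.06,0],[0,0,0]],
    [0,[0,0,0],[0,0,0]],
    [0,[0,0,0],[0,0,0]],
  ],
)

```text
time_s: 4.97
ee_pos: [653.2, -148.0, 22.8]
ee_rot: [180.0, 0.0, 135.3]
force: [-0.8, 0.3, 0.9]
gripper_width: 0.3
gripper_force: 0.0
```

move_arm(
  motion=[
    [0,[-0.03,0.03,0],[0,0,0]],
    [0,[-0.03,0.03,0],[0,0,0]],
    [0,[-0.03,0.03,0],[0,0,0]],
    [0,[0,0,0],[0,0,0]],
  ],
)

```text
time_s: 5.3
ee_pos: [652.3, -146.3, 23.0]
ee_rot: [179.9, 0.2, 135.3]
force: [4.1, -1.8, -1.1]
gripper_width: 0.5
gripper_force: 1.9
```

move_arm(
  motion=[
    [0,[-0.03,0.03,0],[0,0,0]],
    [0,[-0.03,0.03,0],[0,0,0]],
    [0,[-0.03,0.03,0],[0,0,0]],
    [0,[0,0,0],[0,0,0]],
  ],
)

```text
time_s: 5.63
ee_pos: [652.6, -144.8, 24.0]
ee_rot: [179.7, 0.5, 135.3]
force: [8.2, -3.5, -0.9]
gripper_width: 0.7
gripper_force: 4.0
```

Contact made; half depth of the finger is about 16 mm, as expected. I'll ease off 2 mm and follow the arc about the peg, turning with the blank.

move_arm(
  motion=[
    [0,[0.086,0.039,0],[0,0,0.25]],
    [0,[0.034,0.094,0],[0,0,0.25]],
    [0,[0.033,0.094,0],[0,0,0.25]],
    [0,[0.031,0.095,0],[0,0,0.25]],
    [0,[0.029,0.095,0],[0,0,0.25]],
    [0,[0.028,0.096,0],[0,0,0.25]],
    [0,[0.026,0.096,0],[0,0,0.25]],
    [0,[0.024,0.096,0],[0,0,0.25]],
    [0,[0,0,0],[0,0,0]],
  ],
)

```text
time_s: 6.38
ee_pos: [658.3, -126.0, 23.3]
ee_rot: [179.9, 0.2, 143.3]
force: [5.8, -0.7, -0.3]
gripper_width: 0.6
gripper_force: 2.5
```

```bash
cat >> h.py <<'E'
PEG=np.array([518.3,-92.3])
def where(phi):
    "tool relative to the peg, and in the blank's axes if the blank has world yaw phi"
    s=state(); r=s["ee_pos"][:2]-PEG; a=np.radians(phi); b=np.array([[np.cos(a),np.sin(a)],[-np.sin(a),np.cos(a)]])@r
    print("t",round(s["time_s"],2),"tcp",s["ee_pos"].round(1),"yaw",s["ee_rot"][2].round(1),"F",s["force"].round(1),"radius",np.hypot(*r).round(1),"ang",np.degrees(np.arctan2(r[1],r[0])).round(1),"blankaxes",b.round(1))
def blank(n="wrist"):
    "blank's top corners by colour, cast on z 32"
    c3=cam(n); im=grab_frame(n); h=cv2.cvtColor(im,cv2.COLOR_BGR2HSV)
    return c3,im,h
E
python3 - <<'E'
from h import *
s=state(); where(s["ee_rot"][2]-180)
im=grab_frame("wrist");cv2.imwrite("pics/w3.png",im)
sc=grab_frame("scene")[230:400,190:400]
cv2.imwrite("pics/w3c.png",np.hstack([cv2.resize(im,(480,360)),cv2.copyMakeBorder(cv2.resize(sc,(315,255)),0,105,0,0,0)]))
E
```

```text
t 6.38 tcp [ 658.3 -126.    23.3] yaw 143.3 F [ 5.8 -0.7 -0.3] radius 144.0 ang -13.5 blankaxes [132.4  56.6]
```

View pics/w3c.png

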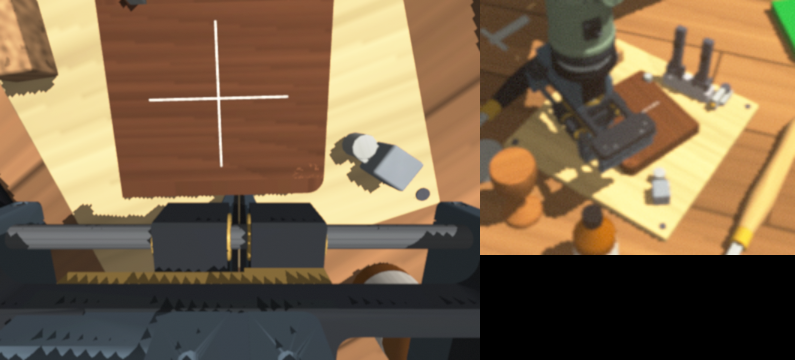

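The wrist view shows the blank's edge parallel to the finger, and the roller ahead of the corner at crop (362,150). The notch is still on the peg. Carrying on round the arc.

move_arm(
  motion=[
    [0,[0.022,0.097,0],[0,0,0.25]],
    [0,[0.021,0.097,0],[0,0,0.25]],
    [0,[0.019,0.098,0],[0,0,0.25]],
    [0,[0.017,0.098,0],[0,0,0.25]],
    [0,[0.015,0.098,0],[0,0,0.25]],
    [0,[0.014,0.098,0],[0,0,0.25]],
    [0,[0.012,0.099,0],[0,0,0.25]],
    [0,[0.01,0.099,0],[0,0,0.25]],
    [0,[0.009,0.099,0],[0,0,0.25]],
    [0,[0,0,0],[0,0,0]],
  ],
)

```text
time_s: 7.32
ee_pos: [661.5, -103.6, 23.3]
ee_rot: [179.9, 0.2, 152.3]
force: [4.9, -0.4, -2.6]
gripper_width: 0.6
gripper_force: 2.4
```

```bash
python3 - <<'E'
from h import *
s=state(); where(s["ee_rot"][2]-180)
E
```

```text
t 7.32 tcp [ 661.5 -103.6   23.3] yaw 152.3 F [ 4.9 -0.4 -2.6] radius 143.7 ang -4.5 blankaxes [132.1  56.5]
```

move_arm(
  motion=[
    [0,[0.004,0.05,0],[0,0,0.125]],
    [0,[0.003,0.05,0],[0,0,0.125]],
    [0,[0.003,0.05,0],[0,0,0.125]],
    [0,[0.002,0.05,0],[0,0,0.125]],
    [0,[0.002,0.05,0],[0,0,0.125]],
    [0,[0.001,0.05,0],[0,0,0.125]],
  ],
)

```text
time_s: 7.82
ee_pos: [661.8, -98.6, 23.4]
ee_rot: [-179.9, 0.3, 155.4]
force: [4.3, -8.7, -1.3]
gripper_width: 0.4
gripper_force: 3.8
```

move_arm(
  motion=[
    [0,[0.001,0.05,0],[0,0,0.125]],
    [0,[0,0.05,0],[0,0,0.125]],
    [0,[0,0.05,0],[0,0,0.125]],
    [0,[-0.001,0.05,0],[0,0,0.125]],
  ],
)

```text
time_s: 8.15
ee_pos: [662.6, -95.3, 23.7]
ee_rot: [-179.8, 0.5, 157.4]
force: [5.4, -9.3, -2.0]
gripper_width: 0.4
gripper_force: 4.7
```

```bash
python3 - <<'E'
from h import *
s=state(); where(s["ee_rot"][2]-180)
im=grab_frame("wrist");cv2.imwrite("pics/w4.png",im)
E
```

```text
t 8.15 tcp [662.6 -95.3  23.7] yaw 157.4 F [ 5.4 -9.3 -2. ] radius 144.4 ang -1.2 blankaxes [134.4  52.7]
```

View pics/w4.png

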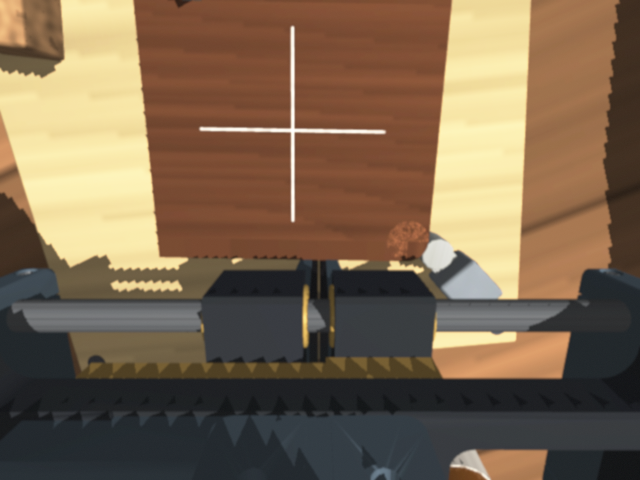

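The wrist view shows the rounded corner touching the roller at (437,250). The blank is still on the peg and now resists. I push on slowly, holding the tool's turn so the blank can catch up.

move_arm(
  motion=[
    [0,[-0.01,0.045,0],[0,0,0]],
    [0,[-0.01,0.045,0],[0,0,0]],
    [0,[-0.01,0.045,0],[0,0,0]],
    [0,[-0.01,0.045,0],[0,0,0]],
  ],
)

```text
time_s: 8.53
ee_pos: [662.3, -87.7, 23.7]
ee_rot: [179.9, 0.4, 157.2]
force: [7.4, 1.8, -1.4]
gripper_width: -0.2
gripper_force: 3.4
```

move_arm(
  motion=[
    [0,[-0.01,0.045,0],[0,0,0]],
    [0,[-0.01,0.045,0],[0,0,0.05]],
    [0,[-0.01,0.045,0],[0,0,0.1]],
  ],
)

```text
time_s: 8.78
ee_pos: [660.0, -83.8, 23.5]
ee_rot: [179.9, 0.3, 157.9]
force: [5.4, -1.2, 0.1]
gripper_width: 0.2
gripper_force: 2.9
```

```bash
cat >> h.py <<'E'
def cross(im,c3):
    "yaw and centre of the white cross on the blank, world, at z 32"
    h=cv2.cvtColor(im,cv2.COLOR_BGR2HSV)
    br=cv2.inRange(h,(4,90,50),(14,200,170)); br=cv2.morphologyEx(br,cv2.MORPH_OPEN,np.ones((5,5)))
    br=cv2.morphologyEx(br,cv2.MORPH_CLOSE,np.ones((15,15)))
    br=cv2.erode(br,np.ones((5,5)))
    i,l,st,ce=cv2.connectedComponentsWithStats(br)
    # brown piece nearest the blank's expected middle
    p=proj(c3,[*(PEG+[70,-20]),32]); k=min((k for k in range(1,i) if st[k,4]>1500),key=lambda k:np.hypot(*(ce[k]-p)))
    m=(l==k).astype(np.uint8)*255; w=cv2.inRange(h,(0,0,140),(180,75,255))&m
    pts=cv2.convexHull(np.argwhere(cv2.morphologyEx(w,cv2.MORPH_CLOSE,np.ones((3,3)))>0)[:,::-1].astype(np.int32))
    q=cv2.approxPolyN(pts,4,ensure_convex=True).reshape(-1,2)
    W=np.array([ray(c3,x,32)[:2] for x in q]); d=[W[2]-W[0],W[3]-W[1]]
    ang=[np.degrees(np.arctan2(v[1],v[0])) for v in d]
    s=np.linalg.solve(np.c_[d[0],-d[1]],W[1]-W[0]); return q.tolist(),np.round(ang,1),[np.linalg.norm(v).round(1) for v in d],W[0]+s[0]*d[0]
def look(tag):
    c3=cam("wrist"); im=grab_frame("wrist"); cv2.imwrite(f"pics/{tag}.png",im); np.savez(f"{tag}.npz",R=c3[1],t=c3[2],**{k:c3[0][k] for k in("fx","fy","cx","cy")}); return cross(im,c3)
E
python3 - <<'E'
from h import *
d=np.load("w1.npz"); c3=({k:float(d[k]) for k in("fx","fy","cx","cy")},d["R"],d["t"])
print(cross(cv2.imread("pics/w1.png"),c3))
print(cross(cv2.imread("pics/w4.png"),cam("wrist")))
print(look("w5"));where(-22)
E
```

```text
([[300, 236], [282, 202], [289, 162], [355, 209]], array([161.6,  58.6]), [np.float64(106.1), np.float64(104.4)], array([ 572.78916429, -114.23376649]))
([[292, 222], [199, 129], [292, 25], [385, 132]], array([156.8,  67. ]), [np.float64(83.6), np.float64(83.0)], array([583.01720552, -65.42004363]))
([[301, 223], [197, 142], [275, 27], [382, 121]], array([164.6,  74.1]), [np.float64(83.9), np.float64(83.3)], array([582.91136109, -66.89399014]))
t 8.83 tcp [660.  -83.5  23.5] yaw 157.9 F [ 6.2 -0.3  0.5] radius 142.0 ang 3.6 blankaxes [128.1  61.2]
```

The blank has sprung past the catch: its yaw is now about +1.7° to the jig, with the origin within 2 mm of the peg. Next I align the tool and feel for the stop.

move_arm(
  motion=[
    [0,[-0.008,0.027,0],[0,0,0.27]],
    [0,[-0.008,0.027,0],[0,0,0.27]],
    [0,[-0.008,0.027,0],[0,0,0.27]],
    [0,[-0.008,0.027,0],[0,0,0.27]],
    [0,[-0.008,0.027,0],[0,0,0.27]],
    [0,[-0.008,0.027,0],[0,0,0.27]],
    [0,[0,0,0],[0,0,0]],
  ],
)

```text
time_s: 9.42
ee_pos: [659.7, -79.3, 23.6]
ee_rot: [179.9, 0.4, 164.4]
force: [8.2, -0.2, -1.6]
gripper_width: 0.2
gripper_force: 3.6
```

```bash
python3 - <<'E'
from h import *
r=look("w6");print(r);where(r[1][0]-180)
E
```

```text
([[305, 223], [208, 133], [298, 25], [395, 129]], array([165.8,  75.5]), [np.float64(84.1), np.float64(83.5)], array([582.48880989, -65.58414748]))
t 9.47 tcp [659.7 -79.3  23.6] yaw 164.4 F [ 7.3  0.3 -1.3] radius 142.0 ang 5.2 blankaxes [133.9  47.3]
```

move_arm(
  motion=[
    [0,[-0.003,0.03,0],[0,0,0.075]],
    [0,[-0.003,0.03,0],[0,0,0.075]],
    [0,[-0.003,0.03,0],[0,0,0.075]],
    [0,[-0.003,0.03,0],[0,0,0.075]],
    [0,[-0.003,0.03,0],[0,0,0.075]],
    [0,[0,0,0],[0,0,0]],
  ],
)

```text
time_s: 9.97
ee_pos: [659.3, -75.5, 23.6]
ee_rot: [179.9, 0.3, 165.9]
force: [7.6, 0.1, -1.2]
gripper_width: 0.5
gripper_force: 3.5
```

```bash
python3 - <<'E'
from h import *
r=look("w7");print(r);where(r[1][0]-180)
E
```

```text
([[305, 223], [208, 133], [298, 26], [395, 129]], array([167.3,  77. ]), [np.float64(83.7), np.float64(83.5)], array([581.74613   , -63.75517265]))
t 10.02 tcp [659.3 -75.5  23.6] yaw 165.9 F [ 8.6  0.1 -0.4] radius 142.0 ang 6.8 blankaxes [133.8  47.4]
```

move_arm(
  motion=[
    [0,[-0.004,0.03,0],[0,0,0.075]],
    [0,[-0.004,0.03,0],[0,0,0.075]],
    [0,[-0.004,0.03,0],[0,0,0.075]],
    [0,[-0.004,0.03,0],[0,0,0.075]],
    [0,[0,0,0],[0,0,0]],
  ],
)

```text
time_s: 10.43
ee_pos: [658.9, -72.5, 23.6]
ee_rot: [179.9, 0.3, 167.1]
force: [7.8, 0.6, -0.4]
gripper_width: 0.5
gripper_force: 3.5
```

```bash
python3 - <<'E'
from h import *
r=look("w8");print(r);where(r[1][0]-180)
E
```

```text
([[305, 222], [208, 133], [298, 26], [395, 129]], array([168.5,  78.2]), [np.float64(83.2), np.float64(83.5)], array([581.11494233, -62.3402016 ]))
t 10.48 tcp [658.9 -72.5  23.6] yaw 167.1 F [ 6.8  0.1 -0.9] radius 142.0 ang 8.0 blankaxes [133.8  47.4]
```

move_arm(
  motion=[
    [0,[-0.004,0.03,0],[0,0,0.075]],
    [0,[-0.004,0.03,0],[0,0,0.075]],
    [0,[-0.004,0.03,0],[0,0,0.075]],
    [0,[0,0,0],[0,0,0]],
  ],
)

```text
time_s: 10.82
ee_pos: [658.5, -70.2, 23.6]
ee_rot: [179.9, 0.3, 168.0]
force: [6.9, -0.2, 0.2]
gripper_width: -0.0
gripper_force: 3.5
```

```bash
python3 - <<'E'
from h import *
r=look("w9");print(r);where(r[1][0]-180)
E
```

```text
([[304, 222], [208, 133], [298, 26], [394, 129]], array([169.1,  79.1]), [np.float64(83.2), np.float64(83.0)], array([580.5731771 , -61.52378287]))
t 10.87 tcp [658.5 -70.2  23.6] yaw 168.0 F [ 7.1  0.6 -0.7] radius 142.0 ang 8.9 blankaxes [133.5  48.2]
```

move_arm(
  motion=[
    [0,[-0.005,0.03,0],[0,0,0.075]],
    [0,[-0.005,0.03,0],[0,0,0.075]],
    [0,[-0.005,0.03,0],[0,0,0.075]],
    [0,[0,0,0],[0,0,0]],
  ],
)

```text
time_s: 11.2
ee_pos: [658.5, -69.4, 23.7]
ee_rot: [-180.0, 0.4, 168.9]
force: [6.2, -2.7, -1.8]
gripper_width: 0.6
gripper_force: 4.1
```

```bash
python3 - <<'E'
from h import *
r=look("w10");print(r);where(r[1][0]-180)
E
```

```text
([[305, 222], [209, 132], [300, 25], [396, 130]], array([169.8,  79.5]), [np.float64(83.6), np.float64(83.5)], array([580.53808599, -61.27857375]))
t 11.25 tcp [658.5 -69.4  23.7] yaw 168.9 F [ 7.7 -3.6 -0.5] radius 142.1 ang 9.3 blankaxes [133.9  47.4]
```

The y force has appeared and the blank has stopped turning at about +7°, so it is on the stop. I press straight along jig -x to seat it.

move_arm(
  motion=[
    [0,[-0.02,0.006,0],[0,0,0]],
    [0,[-0.02,0.006,0],[0,0,0]],
    [0,[-0.02,0.006,0],[0,0,0]],
    [0,[-0.02,0.006,0],[0,0,0]],
    [0,[0,0,0],[0,0,0]],
    [0,[0,0,0],[0,0,0]],
  ],
)

```text
time_s: 11.75
ee_pos: [658.4, -69.4, 24.3]
ee_rot: [-180.0, 0.7, 168.9]
force: [10.9, -4.4, -1.0]
gripper_width: 0.1
gripper_force: 5.6
```

```bash
python3 - <<'E'
from h import *
r=look("w11");print(r);where(r[1][0]-180)
E
```

```text
([[305, 222], [209, 132], [301, 26], [396, 130]], array([169.5,  79.5]), [np.float64(83.3), np.float64(83.6)], array([580.43824164, -61.05048332]))
t 11.8 tcp [658.4 -69.4  24.3] yaw 168.9 F [11.4 -4.3 -1.6] radius 141.9 ang 9.3 blankaxes [133.6  48.1]
```

Seated: a 2 mm further command moves nothing and brings 12 N. The cross centre sits in constant relation to the peg, so the notch is still on. Now I back off gently, rise, and compute where the clamp tips are.

move_arm(
  motion=[
    [0,[0.04,-0.012,0],[0,0,0]],
    [0,[0.04,-0.012,0],[0,0,0]],
    [0,[0.04,-0.012,0],[0,0,0]],
    [0,[0.06,-0.02,0],[0,0,0]],
    [0,[0.2,-0.06,0],[0,0,0]],
    [0,[0.3,-0.09,0],[0,0,0]],
    [0,[0.2,-0.06,0.2],[0,0,0]],
    [0,[0,0,0.8],[0,0,0]],
    [0,[0,0,1],[0,0,0]],
    [0,[0,0,1],[0,0,0]],
    [0,[0,0,1],[0,0,0]],
    [0,[0,0,1],[0,0,0]],
    [0,[0,0,1],[0,0,0]],
    [0,[0,0,0.5],[0,0,0]],
    [0,[0,0,0],[0,0,0]],
  ],
)

```text
time_s: 13.05
ee_pos: [677.1, -74.5, 189.3]
ee_rot: [180.0, 0.3, 168.9]
force: [-0.4, -0.2, 0.5]
gripper_width: 0.4
gripper_force: 0.0
```

```bash
python3 - <<'E'
from h import *
a=np.radians(-17.3);J=np.array([[np.cos(a),-np.sin(a)],[np.sin(a),np.cos(a)]])
try: print(look("w12"))
except Exception as e: print(e)
where(-10.5)
cs=cam("scene"); im=grab_frame("scene"); cv2.imwrite("pics/s12.png",im)
vis=cv2.resize(im[230:330,250:400],None,fx=4,fy=4); cols=[(0,0,255),(0,255,255),(0,255,0),(255,255,0),(255,0,255)]
for y in(28,72):
    for th,c in zip((-.25,-.1,0,.1,.2),cols):
        P=[*(PEG+J@[-30+75*np.sin(th),y]),41+75*np.cos(th)]; p=(proj(cs,P)-[250,230])*4; cv2.circle(vis,tuple(int(v) for v in p),3,c,-1)
    p=(proj(cs,[*(PEG+J@[-30,y]),41])-[250,230])*4; cv2.circle(vis,tuple(int(v) for v in p),3,(255,255,255),-1)
cv2.imwrite("pics/s12c.png",vis)
E
```

```text
([[313, 164], [266, 118], [311, 67], [358, 117]], array([169.8,  79.4]), [np.float64(81.9), np.float64(82.1)], array([580.6282491 , -61.31585326]))
t 13.1 tcp [676.1 -74.4 186.8] yaw 168.9 F [-0.5  0.  -0.3] radius 158.8 ang 6.5 blankaxes [151.9  46.3]
```

View pics/s12c.png

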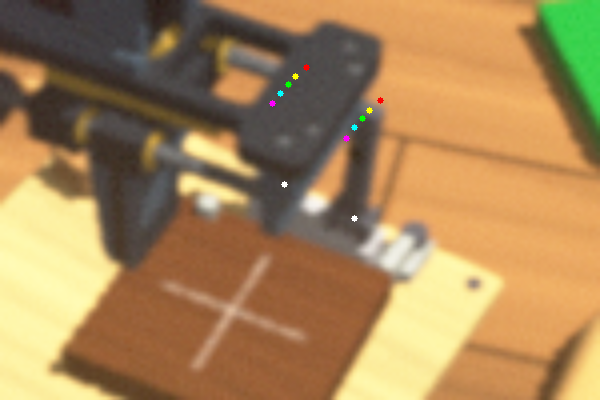

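The arms lean back slightly (about -0.1 to -0.15 rad), with the left tip at crop (373,105). The blank has stayed put after release. Next I go behind the right-hand arm.

move_arm(
  motion=[
    [0,[-0.92,0.136,0],[0,0,-0.155]],
    [0,[-0.92,0.136,0],[0,0,-0.155]],
    [0,[-0.92,0.136,0],[0,0,-0.155]],
    [0,[-0.92,0.136,0],[0,0,-0.155]],
    [0,[-0.92,0.136,0],[0,0,-0.155]],
    [0,[-0.92,0.136,0],[0,0,-0.155]],
    [0,[-0.92,0.136,0],[0,0,-0.155]],
    [0,[-0.92,0.136,0],[0,0,-0.155]],
    [0,[-0.92,0.136,0],[0,0,-0.155]],
    [0,[-0.92,0.136,0],[0,0,-0.155]],
    [0,[0,0,0],[0,0,0]],
    [0,[0,0,-0.8],[0,0,0]],
    [0,[0,0,-0.9],[0,0,0]],
    [0,[0,0,-0.9],[0,0,0]],
    [0,[0,0,-0.9],[0,0,0]],
    [0,[0,0,0],[0,0,0]],
    [0,[0,0,0],[0,0,0]],
  ],
)

```text
time_s: 14.57
ee_pos: [444.4, -40.3, 96.3]
ee_rot: [-180.0, -0.3, 162.7]
force: [0.1, -0.2, 0.6]
gripper_width: 0.6
gripper_force: 0.0
```

```bash
cat >> h.py <<'E'
a_=np.radians(-17.3);J=np.array([[np.cos(a_),-np.sin(a_)],[np.sin(a_),np.cos(a_)]])
def jig():
    s=state(); print("t",round(s["time_s"],2),"jig",(J.T@(s["ee_pos"][:2]-PEG)).round(1),"z",s["ee_pos"][2].round(1),"yaw",s["ee_rot"][2].round(1),"F",(J.T@s["force"][:2]).round(1),s["force"][2].round(1))
def arc(s=60,half=16,th0=-.15,n=18):
    th=np.linspace(th0,np.pi/2,n); P=np.c_[-30+s*np.sin(th)-6*np.cos(th)-half,41+s*np.cos(th)+6*np.sin(th)]
    print("start",P[0].round(1),"end",P[-1].round(1))
    for q in np.diff(P,axis=0): w=J@[q[0],0]; print([round(float(v)/25,3) for v in (*w,q[1])])
E
python3 - <<'E'
from h import *
jig(); arc()
E
```

```text
t 14.57 jig [-86.   27.7] z 96.3 yaw 162.7 F [ 0.1 -0.2] 0.6
start [-60.9  99.4] end [14. 47.]
[0.228, -0.071, 0.048]
[0.232, -0.072, 0.024]
[0.233, -0.073, -0.001]
[0.232, -0.072, -0.025]
[0.228, -0.071, -0.05]
[0.222, -0.069, -0.074]
[0.214, -0.067, -0.097]
[0.203, -0.063, -0.119]
[0.191, -0.059, -0.14]
[0.176, -0.055, -0.159]
[0.16, -0.05, -0.177]
[0.142, -0.044, -0.193]
[0.123, -0.038, -0.207]
[0.102, -0.032, -0.219]
[0.08, -0.025, -0.229]
[0.058, -0.018, -0.236]
[0.035, -0.011, -0.241]
```

move_arm(
  motion=[
    [0,[0.19,-0.06,0.02],[0,0,0]],
    [0,[0.19,-0.06,0.02],[0,0,0]],
    [0,[0.19,-0.06,0.02],[0,0,0]],
    [0,[0.19,-0.06,0.02],[0,0,0]],
    [0,[0.19,-0.06,0.02],[0,0,0]],
    [0,[0.12,-0.035,0.02],[0,0,0]],
    [0,[0.12,-0.035,0.01],[0,0,0]],
    [0,[0.23,-0.07,0],[0,0,0]],
    [0,[0.23,-0.07,0],[0,0,0]],
    [0,[0.23,-0.07,-0.02],[0,0,0]],
  ],
)

```text
time_s: 15.4
ee_pos: [492.6, -54.9, 100.3]
ee_rot: [-180.0, -0.1, 162.7]
force: [-2.7, 1.1, -0.5]
gripper_width: 0.2
gripper_force: 1.1
```

```bash
python3 - <<'E'
from h import *
jig()
E
```

```text
t 15.4 jig [-35.7  28. ] z 100.3 yaw 162.7 F [-2.9  0.2] -0.5
```

move_arm(
  motion=[
    [0,[0.228,-0.071,-0.05],[0,0,0]],
    [0,[0.222,-0.069,-0.074],[0,0,0]],
    [0,[0.214,-0.067,-0.097],[0,0,0]],
    [0,[0.203,-0.063,-0.119],[0,0,0]],
    [0,[0.191,-0.059,-0.14],[0,0,0]],
    [0,[0.176,-0.055,-0.159],[0,0,0]],
    [0,[0.16,-0.05,-0.177],[0,0,0]],
    [0,[0.142,-0.044,-0.193],[0,0,0]],
    [0,[0.123,-0.038,-0.207],[0,0,0]],
    [0,[0,0,0],[0,0,0]],
  ],
)

```text
time_s: 16.23
ee_pos: [534.7, -68.0, 69.1]
ee_rot: [180.0, 0.0, 162.7]
force: [-0.3, -0.4, 0.3]
gripper_width: 0.5
gripper_force: 0.0
```

```bash
python3 - <<'E'
from h import *
jig()
E
```

```text
t 16.23 jig [ 8.4 28.1] z 69.1 yaw 162.7 F [-0.2 -0.4] 0.3
```

move_arm(
  motion=[
    [0,[0.09,-0.028,-0.15],[0,0,0]],
    [0,[0.08,-0.025,-0.15],[0,0,0]],
    [0,[0.07,-0.022,-0.15],[0,0,0]],
    [0,[0.06,-0.019,-0.15],[0,0,0]],
    [0,[0.04,-0.012,-0.12],[0,0,0]],
    [0,[0,0,-0.08],[0,0,0]],
    [0,[0,0,0],[0,0,0]],
  ],
)

```text
time_s: 16.82
ee_pos: [542.9, -70.5, 49.7]
ee_rot: [180.0, 0.0, 162.7]
force: [-0.0, -0.5, -0.7]
gripper_width: 0.5
gripper_force: 0.0
```

```bash
python3 - <<'E'
from h import *
jig()
E
```

```text
t 16.82 jig [17.  28.1] z 49.7 yaw 162.7 F [ 0.1 -0.5] -0.7
```

Next, a slow press down until it bears.

move_arm(
  motion=[
    [0,[0,0,-0.04],[0,0,0]],
    [0,[0,0,-0.04],[0,0,0]],
    [0,[0,0,-0.04],[0,0,0]],
    [0,[0,0,0],[0,0,0]],
  ],
)

```text
time_s: 17.15
ee_pos: [543.0, -70.6, 47.3]
ee_rot: [180.0, 0.1, 162.7]
force: [0.9, -1.1, 1.6]
gripper_width: 0.6
gripper_force: 0.8
```

move_arm(
  motion=[
    [0,[0,0,-0.04],[0,0,0]],
    [0,[0,0,-0.04],[0,0,0]],
    [0,[0,0,0],[0,0,0]],
  ],
)

```text
time_s: 17.4
ee_pos: [543.1, -70.6, 47.2]
ee_rot: [180.0, 0.1, 162.7]
force: [-2.9, 0.1, 14.6]
gripper_width: 0.6
gripper_force: 7.1
```

move_arm(
  motion=[
    [0,[0,0,0.04],[0,0,0]],
    [0,[0,0,0.1],[0,0,0]],
    [0,[0,0,0.6],[0,0,0]],
    [0,[0,0,1],[0,0,0]],
    [0,[0,0,1],[0,0,0]],
    [0,[0,0,1],[0,0,0]],
    [0,[0,0,0.5],[0,0,0]],
    [0,[0,0,0],[0,0,0]],
    [0,[-0.853,0.726,0],[0,0,0]],
    [0,[-0.853,0.726,0],[0,0,0]],
    [0,[-0.853,0.726,0],[0,0,0]],
    [0,[-0.853,0.726,0],[0,0,0]],
    [0,[0,0,0],[0,0,0]],
    [0,[0,0,-0.7],[0,0,0]],
    [0,[0,0,-0.7],[0,0,0]],
    [0,[0,0,-0.6],[0,0,0]],
    [0,[0,0,0],[0,0,0]],
    [0,[0,0,0],[0,0,0]],
  ],
)

```text
time_s: 18.9
ee_pos: [456.3, 2.1, 99.9]
ee_rot: [-180.0, -0.2, 162.7]
force: [1.3, -0.3, 0.5]
gripper_width: 0.5
gripper_force: 0.0
```

```bash
python3 - <<'E'
from h import *
jig()
im=grab_frame("side")[200:330,290:440]; b=grab_frame("scene")[230:350,250:400]
cv2.imwrite("pics/s13c.png",np.hstack([cv2.resize(im,(400,346)),cv2.resize(b,(400,346))]))
E
```

```text
t 18.9 jig [-87.3  71.7] z 99.9 yaw 162.7 F [1.3 0.1] 0.5
```

View pics/s13c.png

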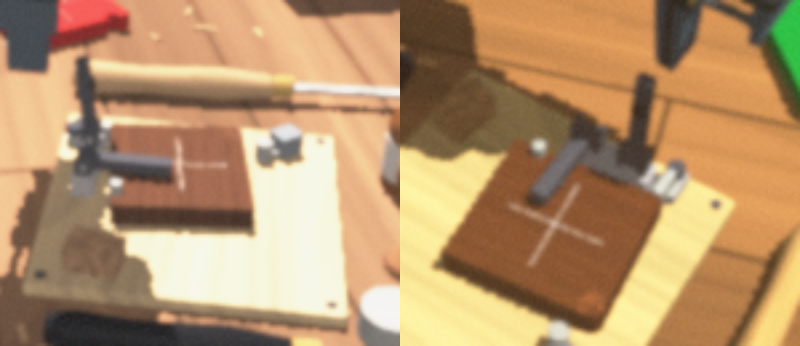

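The right arm lies on the blank (side crop (135,165)). The left arm is still up (side crop (85,90)), and the blank is on the peg. I use the same stroke for the left arm.

move_arm(
  motion=[
    [0,[0.2,-0.062,0],[0,0,0]],
    [0,[0.2,-0.062,0],[0,0,0]],
    [0,[0.2,-0.062,0],[0,0,0]],
    [0,[0.2,-0.062,0],[0,0,0]],
    [0,[0.2,-0.062,0],[0,0,0]],
    [0,[0.14,-0.043,0],[0,0,0]],
    [0,[0.14,-0.043,0],[0,0,0]],
    [0,[0.23,-0.07,0],[0,0,0]],
    [0,[0.23,-0.07,0],[0,0,0]],
    [0,[0.23,-0.07,-0.01],[0,0,0]],
  ],
)

```text
time_s: 19.83
ee_pos: [506.3, -13.0, 100.4]
ee_rot: [-180.0, -0.1, 162.7]
force: [-2.6, -0.3, -1.1]
gripper_width: 0.3
gripper_force: 1.0
```

```bash
python3 - <<'E'
from h import *
jig()
E
```

```text
t 19.83 jig [-35.   72.1] z 100.4 yaw 162.7 F [-2.4 -1.1] -1.1
```

move_arm(
  motion=[
    [0,[0.228,-0.071,-0.05],[0,0,0]],
    [0,[0.222,-0.069,-0.08],[0,0,0]],
    [0,[0.214,-0.067,-0.1],[0,0,0]],
    [0,[0.203,-0.063,-0.125],[0,0,0]],
    [0,[0.191,-0.059,-0.145],[0,0,0]],
    [0,[0.176,-0.055,-0.165],[0,0,0]],
    [0,[0.16,-0.05,-0.18],[0,0,0]],
    [0,[0.142,-0.044,-0.195],[0,0,0]],
    [0,[0.123,-0.038,-0.207],[0,0,0]],
    [0,[0.09,-0.028,-0.15],[0,0,0]],
    [0,[0.08,-0.025,-0.15],[0,0,0]],
    [0,[0.07,-0.022,-0.15],[0,0,0]],
    [0,[0.06,-0.019,-0.15],[0,0,0]],
    [0,[0.03,-0.009,-0.1],[0,0,0]],
    [0,[0,0,-0.04],[0,0,0]],
    [0,[0,0,0],[0,0,0]],
  ],
)

```text
time_s: 21.17
ee_pos: [556.5, -28.5, 51.0]
ee_rot: [180.0, 0.0, 162.7]
force: [0.3, -1.0, 0.1]
gripper_width: 0.7
gripper_force: 0.0
```

```bash
python3 - <<'E'
from h import *
jig()
E
```

```text
t 21.17 jig [17.5 72.3] z 51.0 yaw 162.7 F [ 0.6 -0.9] 0.1
```

move_arm(
  motion=[
    [0,[0,0,-0.05],[0,0,0]],
    [0,[0,0,-0.05],[0,0,0]],
    [0,[0,0,-0.04],[0,0,0]],
    [0,[0,0,-0.03],[0,0,0]],
    [0,[0,0,0],[0,0,0]],
  ],
)

```text
time_s: 21.58
ee_pos: [556.9, -28.6, 47.3]
ee_rot: [180.0, 0.1, 162.7]
force: [1.3, -1.5, 3.2]
gripper_width: 0.3
gripper_force: 1.2
```

move_arm(
  motion=[
    [0,[0,0,-0.04],[0,0,0]],
    [0,[0,0,-0.02],[0,0,0]],
    [0,[0,0,0],[0,0,0]],
  ],
)

```text
time_s: 21.83
ee_pos: [556.9, -28.6, 47.2]
ee_rot: [180.0, 0.1, 162.7]
force: [-0.8, -1.7, 11.8]
gripper_width: 0.6
gripper_force: 6.0
```

move_arm(
  motion=[
    [0,[0,0,0.04],[0,0,0]],
    [0,[0,0,0.1],[0,0,0]],
    [0,[0,0,0.6],[0,0,0]],
    [0,[0,0,1],[0,0,0]],
    [0,[0,0,1],[0,0,0]],
    [0,[0,0,1],[0,0,0]],
    [0,[0,0,1],[0,0,0]],
    [0,[0.5,-0.2,1],[0,0,0]],
    [0,[1,-0.4,0.5],[0,0,0]],
    [0,[1,-0.4,0.5],[0,0,0]],
    [0,[1,-0.4,0],[0,0,0]],
    [0,[1,-0.4,0],[0,0,0]],
    [0,[0,0,0],[0,0,0]],
    [0,[0,0,0],[0,0,0]],
    [0,[0,0,0],[0,0,0]],
  ],
)

```text
time_s: 23.08
ee_pos: [667.4, -73.1, 212.8]
ee_rot: [-180.0, -0.2, 162.7]
force: [1.2, 0.1, -0.3]
gripper_width: 0.3
gripper_force: 0.0
```

```bash
python3 - <<'E'
from h import *
try: print(look("w14"))
except Exception as e: print(e)
jig(); cv2.imwrite("pics/w14c.png",cv2.imread("pics/w14.png")[:300,150:500])
E
```

```text
([[309, 175], [261, 139], [243, 75], [365, 103]], array([-163.8,   90.8]), [np.float64(110.3), np.float64(105.4)], array([573.04837994, -82.02116379]))
t 23.13 jig [136.5  62.8] z 213.3 yaw 162.7 F [-0.5  0.2] -0.4
```

View pics/w14c.png

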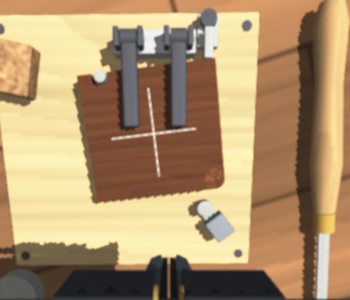

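Both arms lie on the blank, the notch is on the peg at crop (99,76), and the far edge is at the stop. A numeric check of the blank's pose from the cross ends, then hand in.

```bash
python3 - <<'E'
from h import *
d=np.load("w14.npz"); c3=({k:float(d[k]) for k in("fx","fy","cx","cy")},d["R"],d["t"])
W=[ray(c3,p,32)[:2] for p in((261,139),(346,128),(298,88),(309,177))]
for a,b in((0,1),(3,2)): v=W[b]-W[a]; print(np.degrees(np.arctan2(v[1],v[0])).round(1),np.linalg.norm(v).round(1))
D=[W[1]-W[0],W[3]-W[2]]; s=np.linalg.solve(np.c_[D[0],-D[1]],W[2]-W[0]); print(W[0]+s[0]*D[0])
E
```

```text
79.7 83.1
169.4 83.2
[580.83273556 -61.23986395]
```

```bash
python3 -c "
from workcell import *
print(job_done())"
```

```text
the job is handed in; nothing more can be done
None
```

I turned the blank past the catch until it bore on the stop at about +7°, swung both clamp arms down onto it, and handed the job in at about 23 s; I never read the plunger, catch or clamp joints directly, and the hand-in returned no verdict.

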